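# Clean the crumb gap of the hob

### The job

The jar is standing over the crumb gap of the hob: lift it off and set it down upright, wholly on the round cork trivet. Then take the green gap cleaner from its white rest and draw its tip along the bottom of the gap from the orange mark to the blue mark in one slow, gentle stroke, about 3 centimetres a second, without lifting it out on the way. Finally lay the cleaner back in both slots of its rest as it was, and leave everything else where it stands.

Things in the scene. Friction and masses are not known exactly. Their poses are not given: they have to be found in the camera images.
- hob: Portable induction hob, fixed, 360 (x) x 290 (y) x 60 mm; origin at the centre of its underside, +x roughly away from the robot. Flat top at z = 60 mm: steel control strip on the robot's side, black glass beyond; between them a straight open gap with upright walls runs the whole width along y, centred at x = -80 mm, 14 mm wide, 7 mm deep (tan floor at z = 53 mm).
- hob_start (a point): On the floor of the gap (7 mm below the hob's top), on its centre line, beside the orange mark; the start of the stroke. The mark is painted on the steel strip, towards the robot from the gap.
- hob_end (a point): The same beside the blue mark, 200 mm from the orange one along the hob's -y; the end of the stroke.
- jar: Amber glass jar with red lid, 56 mm across, 110 mm high, upright, about 0.3 kg, standing on the hob over the gap between the marks; origin at the centre of its underside.
- trivet: Round cork trivet, 120 mm across, 10 mm thick, fixed on the worktop to one side of the hob; origin at the centre of its underside.
- rest: White tool rest, fixed beside the hob: base 110 x 60 x 8 mm, origin at the centre of its underside. Posts 8 mm thick at x = -42 and +42 mm, each with an upward-open slot 20 mm wide, floor at z = 75 mm, flaring above z = 92 mm to about 40 mm wide at the top, z = 106 mm. The handle lies in both slots along x, the tip hanging beyond the +x end. 76 mm free between the posts for the fingers.
- cleaner: Gap cleaner, 70 g, in the rest at first: green and black handle 120 x 16 x 20 mm (x, y, z), origin at the handle's centre, in the rest 85 mm above the rest's origin, axes parallel to the rest's. A 6 mm steel rod runs from the handle's +x end to x = 85 mm and bends straight down (-z). Grip the middle of the handle from above, fingers closing along y.
- cleaner_tip (a point): Lowest point of the 8 mm steel ball at the end of the cleaner's rod; in the cleaner's frame at x = 85, y = 0, z = -60 mm.
- pan: Bystander, leave alone: dark steel frying pan, rim 150 mm across, 40 mm high, on the hob's glass, its black handle 135 mm long pointing roughly away from the robot; origin at the centre of its underside.
- mug: Bystander, leave alone: blue mug, 80 mm across, 90 mm high; origin at the centre of its underside.
- bottle: Bystander, leave alone: green glass bottle, 64 mm across, 190 mm high; origin at the centre of its underside.
- can: Bystander, leave alone: food can with red label, 70 mm across, 100 mm high; origin at the centre of its underside.
- mill: Bystander, leave alone: dark wooden pepper mill, 56 mm across, 150 mm high; origin at the centre of its underside.
- spatula: Bystander, leave alone: spatula lying flat, 240 mm long; origin near its middle.
- bowl: Bystander, leave alone: white bowl, 120 mm across, 55 mm high; origin at the centre of its underside.
Not all that is in view belongs to the job. There is more than one size of the cleaner; the one meant has the size given above.

How it is judged:
By the outcome, as a careful person would: the job done as asked, in the order asked, and still so for the second after the job is handed in, with the robot touching nothing.
It also fails if it takes over 72 s, if anything falls off the work surface, if the arm or the gripper's body presses on something with over 40 N, if the wrist force passes 120 N, or if a joint passes its speed limit or range.

### The arm

A 7-joint arm with a two-finger parallel gripper is mounted at the origin on the work surface. World frame = base frame: x ahead of the robot, y to its left, z up, the work surface at z = 0. Lengths are in mm, angles in rad, forces in N, time in s.
With the tool pointing down it reaches from about 425 to 875 mm from the base axis. Payload 4.7 kg.
Tool frame: the origin (TCP) lies between the finger pads; the fingertips stand manip.tip_extent ahead of it and the grasp point (between the pads) lies 6 mm ahead of it (manip.tip_extent is the distance from the TCP to the fingertips, in mm); z points along the fingers, y is the line along which they close (so a half turn about z gives the same grasp; the last joint's range is limited). The gripper opens to 85 mm and grips with 20 to 120 N. Pads are 22 mm wide; open, the fingers measure 114 mm over their backs; the gripper's body (76 mm by 85 mm) begins 54 mm behind the grasp point. The pads swing forward as they close: fully open they stand 13 mm farther back than shut.
Start: joints at [1.139, 0.321, -0.07, 1.45, 0.023, 1.371, -0.057], TCP at [280.251, -586.499, 256.349] pointing down, gripper open.
Joint ranges: [-2.86, 2.86], [-0.3, 2.09], [-1.38, 1.24], [0.06, 2.45], [-1.56, 4.7], [0.09, 2.05], [-2.69, 2.69]. Speed limits (rad/s): [2.57, 2.57, 3.14, 3.14, 3.14, 3.14, 3.14].

### API

Orientations are given as a unit quaternion [w, x, y, z].
In Python, from plant import manip gives the robot as it stands.
- The arm moves only by the tool send_rows, never from a script. Its argument "increments" is a list that holds one entry, the list of rows, each a list of 5 numbers: the shift along the tool's x, y, z as a fraction of full scale, then the turn about the tool's z as a fraction of full scale, then the finger opening in mm, from 0 to 85.4. A call has 1 to 20 rows; each row shifts and turns the commanded pose from where the row before left it, along the tool's axes as they then stand; what a row does not reach is not made up. Full scale, the value 1, is 500 mm for a shift and 180 degrees for a turn. A row lasts 1/8 s, in which the tool goes at most 62.5 mm and 10.7 degrees, less where a joint would pass 70% of its speed; a pose out of reach is approached as far as the arm can. A call with a number of a shift or a turn outside -1 to 1 is refused whole. A call with a gripper value outside its range is refused whole. The fingers move at their own pace and stop on an object; "grip_force" is the grip in N (left out, the last holds). Time passes only in rows, so rows that do not move let the fingers close. It gives the time, the measured TCP pose, the force, the opening and the grip force at its end, in the units of the state.
- manip.sense(): the state, without advancing time (a new reading comes with each control period).
- manip.capture(name): name is "scene" or "top" or "wrist"; returns the picture (400x640x3 uint8, blue, green, red); there is no depth.
- manip.calibration(name): a dict with "intrinsics" (3x3 intrinsics, pixels), "k1" (the pictures are not rectified: a ray, as slopes to the right and down, at radius r is drawn at 1 + k1 r^2 times it, then the intrinsics apply), "extrinsics" (4x4, takes a point from world to camera coordinates); the wrist camera has in their place "tool_from_camera" (4x4, takes a point from camera to tool coordinates, whose origin is the TCP and whose axes are the flange's). Camera axes: x right, y up, looking along -z (the intrinsics and any distortion apply to the point x, -y, -z); pixel columns grow to the right and rows downward; lengths in mm; the calibration is good to about 2 mm. A picture is of the moment at which its call begins: read the wrist's pose just before it. calibration takes no time and is no camera call.
- manip.sign_off(): hands the job in; it is judged then, once.
The state is a dict: "t": time; "q": joint angles; "joint_vel": joint speeds; "tau": joint torques, N m; "position": TCP position; "ee_rot": TCP orientation; "ft_force": force on the tool from outside, world axes, zero at the start; "ft_torque": the same for the moment, N m; "width": finger opening in mm; "grasp_force": force on a finger pad.
Only numpy, scipy, OpenCV 4.12 (cv2) and the standard library are available. Lean on these libraries where they do the work, as an engineer would, in place of code of your own. Each camera call takes 0.05 s, during which the arm holds its last target. There are 200 camera calls.

## Working session

There is one attempt and no reset: what is moved stays moved. The work goes in short steps, Python scripts to look and compute and a tool call to move; the robot and the scene stay as the last step left them, time stands still between calls to the robot, and variables do not carry over. Pictures are saved under pics/ and viewed, at most 10 in all, crops included, and the job is handed in when it is done.

Besides the shell and the picture viewer there is one more tool, called as name(argument=value, ...) on one line, values as JSON. send_rows: Moves the arm, as the interface text tells. Shift numbers are shares of 500 mm and turn numbers shares of 180 degrees, none past 1 either way. Its arguments: {"type":"object","properties":{"increments":{"type":"array"},"grip_force":{"type":"number"}},"required":["increments"]}

```bash
ls; mkdir -p pics
python3 - <<'E'
from plant import manip
import cv2, numpy as np
print(manip.tip_extent, manip.sense())
for n in("scene","top"):
    im=manip.capture(n); cv2.imwrite(f"pics/{n}0.png",im); print(n,manip.calibration(n))
print(manip.calibration("wrist"))
E
```

```text
pics
25.0 {'t': 0.0, 'q': array([ 1.13908148,  0.32181287, -0.07010039,  1.45168815,  0.02261079,
        1.3707651 , -0.05693017]), 'joint_vel': array([-0.00081444,  0.00139849,  0.00048471,  0.00014196, -0.00043318,
       -0.00027762, -0.00115823]), 'tau': array([ 5.34981627e-04, -4.93573451e+01, -3.81857045e-01, -3.14332151e+01,
        1.30931431e-02,  1.14205552e-02,  3.99260580e-05]), 'position': array([ 280.0299285 , -586.0481054 ,  255.22354142]), 'ee_rot': array([-9.06936162e-04,  9.75256448e-01,  2.21074581e-01, -2.58488246e-04]), 'ft_force': array([ 0.54150965, -0.60430814, -0.72911248]), 'ft_torque': array([-0.01553279,  0.01708266, -0.01629551]), 'grasp_force': 0.0, 'width': 85.45560516015688}
scene {'intrinsics': array([[513.00664356,   0.        , 312.86414487],
       [  0.        , 513.00664356, 201.47506171],
       [  0.        ,   0.        ,   1.        ]]), 'k1': -0.1580751510634074, 'extrinsics': array([[-4.98785912e-02,  9.98755248e-01, -2.84743945e-04,
         3.32665610e+01],
       [-5.41603853e-01, -2.68085635e-02,  8.40206265e-01,
         2.20013091e+0
[... 595 characters left out ...]
9302e-02,  9.89412036e-01,
        -1.10925524e+03],
       [ 0.00000000e+00,  0.00000000e+00,  0.00000000e+00,
         1.00000000e+00]])}
{'intrinsics': array([[284.53113863,   0.        , 318.72956105],
       [  0.        , 284.53113863, 199.80228682],
       [  0.        ,   0.        ,   1.        ]]), 'k1': -0.040729812945694804, 'tool_from_camera': array([[-4.85316090e-04,  9.59954088e-01,  2.80156946e-01,
         7.20756127e+01],
       [ 9.99999732e-01,  3.12525527e-04,  6.61435690e-04,
         1.11884521e+00],
       [ 5.47391698e-04,  2.80157192e-01, -9.59953982e-01,
        -1.16752495e+02],
       [ 0.00000000e+00,  0.00000000e+00,  0.00000000e+00,
         1.00000000e+00]])}
```

View pics/top0.png

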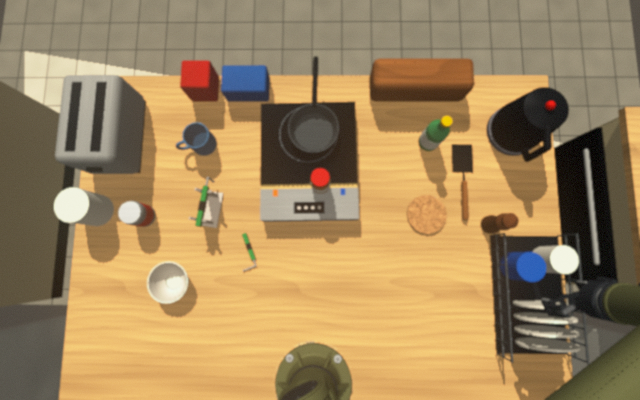

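View pics/scene0.png

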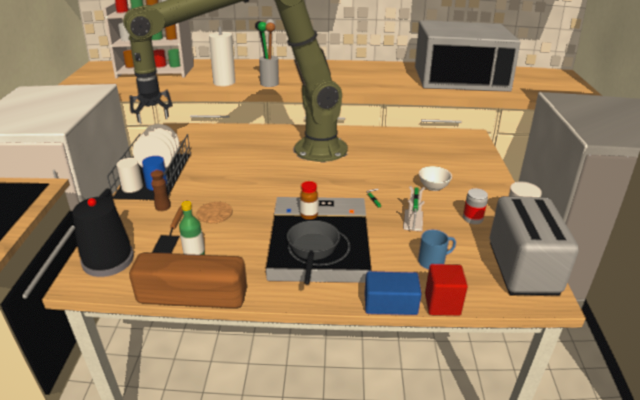

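Top: jar lid at (320,177), hob steel strip with orange (275,193) and blue (343,191) marks, trivet (427,215), rest (208,207) with the cleaner's handle (202,205), rod end up at ~(208,182); a smaller decoy lies at (249,248). The scene view agrees.

```bash
cat > h.py <<'E'
from plant import manip
import cv2, numpy as np
from scipy.spatial.transform import Rotation as R
def rot(q): return R.from_quat([q[1],q[2],q[3],q[0]]).as_matrix()
def grab(n,save=None):
    s=manip.sense(); im=manip.capture(n)
    if save: cv2.imwrite(save,im)
    c=manip.calibration(n)
    if n=="wrist":
        T=np.eye(4); T[:3,:3]=rot(s["ee_rot"]); T[:3,3]=s["position"]; W=T@c["tool_from_camera"]
    else: W=np.linalg.inv(c["extrinsics"])
    return im,(c["intrinsics"],c["k1"],W)
def cast(cam,uv,z):
    K,k1,W=cam; uv=np.atleast_2d(np.asarray(uv,float))
    p=cv2.undistortPoints(uv.reshape(-1,1,2),K,np.array([k1,0,0,0.]))[:,0]
    d=np.c_[p[:,0],-p[:,1],-np.ones(len(p))]@W[:3,:3].T; o=W[:3,3]
    return o+d*((z-o[2])/d[:,2])[:,None]
def proj(cam,P):
    K,k1,W=cam; P=np.atleast_2d(np.asarray(P,float)); c=(P-W[:3,3])@W[:3,:3]
    c=c*[1,-1,-1]; return cv2.projectPoints(c,np.zeros(3),np.zeros(3),K,np.array([k1,0,0,0.]))[0][:,0]
def blobs(im,lo,hi,amin=8,roi=None):
    m=cv2.inRange(cv2.cvtColor(im,cv2.COLOR_BGR2HSV),lo,hi)
    if roi: k=np.zeros_like(m); x0,y0,x1,y1=roi; k[y0:y1,x0:x1]=1; m=m*k
    n,l,st,ce=cv2.connectedComponentsWithStats(m)
    return [(st[i,4],ce[i],st[i,:4],(l==i)) for i in range(1,n) if st[i,4]>=amin]
E
python3 - <<'E'
from h import *
im,c=grab("top")
def show(name,lo,hi,z,roi,amin=5):
    for a,ce,bb,m in blobs(im,lo,hi,amin,roi): print(name,a,ce.round(1),bb,cast(c,ce,z).round(0)[0])
show("orange",(5,120,120),(20,255,255),60,(262,186,300,200),3)
show("blue",(105,100,80),(130,255,255),60,(330,183,356,200),3)
show("lid",(0,150,100),(6,255,255),170,(300,160,340,195))
show("cork",(5,60,60),(16,190,255),10,(400,190,450,240),100)
show("green",(45,120,40),(75,255,255),95,(190,180,225,235))
show("green2",(45,120,40),(75,255,255),10,(235,225,262,275))
show("glass corner",(0,0,0),(180,255,50),60,(255,98,362,190),300)
for uv in [(208,182),(261,187),(358,187),(261,220),(358,220)]: print(uv,cast(c,uv,60).round(0)[0])
E
```

```text
orange 84 [277.3 188.6] [262 186  38  10] [561. 111.  60.]
blue 18 [342.5 191.2] [341 189   4   5] [554. -82.  60.]
lid 315 [319.8 176.6] [310 167  21  20] [575. -16. 170.]
cork 1303 [426.3 214.9] [406 195  41  42] [ 491. -340.   10.]
green 61 [203.7 193.8] [201 187   7  14] [539. 319.  95.]
green 65 [199.1 217.6] [196 210   7  16] [470. 329.  95.]
green2 29 [245.4 238.4] [243 234   6  10] [415. 211.  10.]
green2 30 [251.  253.5] [249 249   5  10] [370. 193.  10.]
(208, 182) [580. 319.  60.]
(261, 187) [566. 160.  60.]
(358, 187) [ 567. -128.   60.]
(261, 220) [467. 157.  60.]
(358, 220) [ 469. -127.   60.]
```

send_rows(increments=[[[0, 0, -0.03, 0.0474, 85], [0, 0, -0.03, 0.0474, 85], [0, 0, -0.03, 0.0474, 85], [0.042, -0.105, -0.006, 0, 85], [0.042, -0.105, -0.006, 0, 85], [0.042, -0.105, -0.006, 0, 85], [0.042, -0.105, -0.006, 0, 85], [0.042, -0.105, -0.006, 0, 85], [0.042, -0.105, -0.006, 0, 85], [0.042, -0.105, -0.006, 0, 85], [0.042, -0.105, -0.006, 0, 85], [0.042, -0.105, -0.006, 0, 85], [0.042, -0.105, -0.006, 0, 85], [0.042, -0.105, -0.006, 0, 85], [0, 0, 0, 0, 85], [0, 0, 0, 0, 85]]])

```text
t: 2.15
position: [511.5, -9.7, 333.9]
ee_rot: [0.0, 1.0, -0.0, -0.0]
ft_force: [0.0, -0.6, 0.3]
width: 85.1
grasp_force: 0.0
```

Run:
```python
from h import *
s=manip.sense(); print(s["t"],s["position"],rot(s["ee_rot"]).round(3).tolist())
grab("wrist","pics/w1.png")
```

```text
2.15 [511.53429011  -9.74921133 333.92190245] [[1.0, -0.001, -0.001], [-0.001, -1.0, -0.001], [-0.001, 0.001, -1.0]]
```

View pics/w1.png

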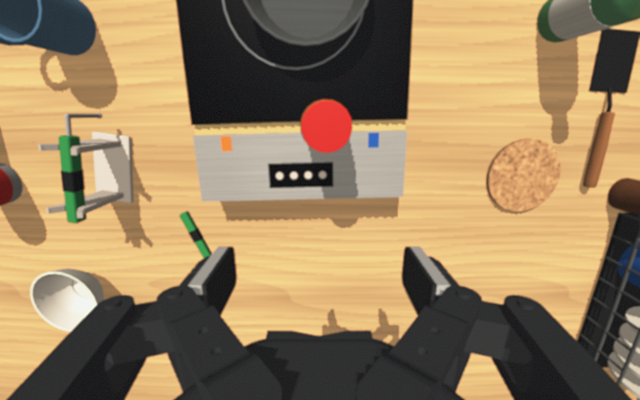

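The wrist view shows jar lid (326,126), orange (226,144) and blue (374,140) marks, tan gap around row 127, trivet (524,175), the cleaner (72,178) with its rod at the far end, and the rest's base (113,167).

Run:
```python
from h import *
im=cv2.imread("pics/w1.png"); s=manip.sense(); c=manip.calibration("wrist")
T=np.eye(4); T[:3,:3]=rot(s["ee_rot"]); T[:3,3]=s["position"]; cam=(c["intrinsics"],c["k1"],T@c["tool_from_camera"])
def show(name,lo,hi,z,roi,amin=15):
    for a,ce,bb,m in blobs(im,lo,hi,amin,roi):
        cs,_=cv2.findContours(m.astype(np.uint8),cv2.RETR_EXTERNAL,cv2.CHAIN_APPROX_NONE)
        P=cast(cam,cs[0][:,0],z)[:,:2].astype(np.float32); (cx,cy),(w,h),an=cv2.minAreaRect(P); 
        print(name,a,ce.round(1),cast(cam,ce,z).round(1)[0],"rect",np.round([cx,cy,w,h,an],1), "circ",np.round(cv2.minEnclosingCircle(P)[1],1))
show("orange",(5,130,150),(18,255,255),60,(205,130,245,160))
show("blue",(105,120,80),(130,255,255),60,(355,125,390,160))
show("lid",(0,150,100),(6,255,255),170,(290,90,365,160))
show("cork",(5,70,100),(16,160,255),10,(480,130,570,220),200)
show("green",(45,100,40),(80,255,255),95,(40,120,100,230))
show("white",(0,0,150),(180,45,255),8,(95,120,135,210))
show("pan?",(0,0,0),(180,255,60),60,(175,0,415,125),500)
# gap edges: per column find tan band, fit line
hsv=cv2.cvtColor(im,cv2.COLOR_BGR2HSV); pts=[]
for u in list(range(205,285,4))+list(range(365,402,4)):
    col=hsv[112:140,u]; t=np.where((col[:,1]>60)&(col[:,2]>90)&(col[:,0]>12)&(col[:,0]<32))[0]
    if len(t)>1: pts.append((u,112+t[0],112+t[-1]))
pts=np.array(pts,float)
for k in(1,2):
    P=cast(cam,pts[:,[0,k]],60 if k==2 else 53); f=np.polyfit(P[:,1],P[:,0],1); print("gap",k,f, "x@0",f[1], np.std(P[:,0]-np.polyval(f,P[:,1])))
print(im[118:136,250].tolist())
```

```text
orange 139 [225.9 143.2] [550.1 114.7  60. ] rect [550.3 114.8  18.9  13.2   1.6] circ 10.3
blue 120 [373.  139.7] [553.9 -84.8  60. ] rect [554.1 -84.8  17.4  10.9   2.5] circ 10.0
lid 2116 [326.3 125.6] [575.8 -18.6 170. ] rect [575.3 -18.4  49.4  47.9   1.5] circ 24.9
cork 4739 [523.5 173.6] [ 497.7 -340.4   10. ] rect [ 494.1 -346.2  125.7  143.3   15.7] circ 81.2
green 567 [ 68.4 154.4] [541.8 310.6  95. ] rect [541.7 309.1  26.6  48.4  83.1] circ 26.3
green 420 [ 72.9 203.6] [475.5 321.   95. ] rect [472.6 319.4  25.3  48.1  80.3] circ 26.2
white 126 [104.7 136.1] [559.  322.1   8. ] rect [559.1 321.3  34.1   9.5  83.5] circ 17.2
white 85 [124.4 142.1] [549.2 291.9   8. ] rect [546.3 294.8  12.8  26.2  79.6] circ 13.9
white 854 [107.2 169.7] [505.9 329.1   8. ] rect [504.5 322.1  55.4  76.7  81.2] circ 44.1
white 183 [123.7 183.2] [483.5 305.7   8. ] rect [482.5 308.8  23.7  55.   83.1] circ 28.0
white 16 [110.2 193.4] [466.5 332.2   8. ] rect [465.7 331.9  15.5   5.   82.5] circ 8.0
pan? 18523 [295.   69.2] [642.6  18.5  60. ] rect [652.8  17.  147.3 285.3   1. ] circ 159.6
pan? 2923 [279.5  40.4] [676.2  36.9  60. ] rect [679.4  25.9 163.3  66.2  80.8] circ 81.7
gap 1 [-2.00399540e-02  5.78270533e+02] x@0 578.2705327698295 0.37947045413551606
gap 2 [-2.57258614e-02  5.64100380e+02] x@0 564.1003804870523 1.545760298573442
[[27, 25, 24], [26, 25, 25], [25, 25, 23], [30, 32, 37], [45, 64, 76], [68, 103, 124], [84, 129, 159], [88, 138, 168], [95, 149, 182], [114, 180, 220], [130, 208, 238], [135, 216, 241], [136, 216, 240], [136, 215, 240], [138, 215, 239], [146, 203, 230], [161, 190, 212], [173, 188, 197]]
```

send_rows(increments=[[[0.064, 0.009, 0, 0, 85], [0.064, 0.009, 0, 0, 85], [0, 0, 0, 0, 85], [0, 0, 0.07, 0, 85], [0, 0, 0.09, 0, 85], [0, 0, 0.09, 0, 85], [0, 0, 0.06, 0, 85], [0, 0, 0.04, 0, 85], [0, 0, 0.03, 0, 85], [0, 0, 0.016, 0, 85], [0, 0, 0, 0, 85], [0, 0, 0, 0, 85], [0, 0, 0, 0, 50], [0, 0, 0, 0, 50], [0, 0, 0, 0, 50], [0, 0, 0, 0, 50], [0, 0, 0, 0, 50], [0, 0, 0, 0, 50]]], grip_force=40)

```text
t: 4.45
position: [576.3, -18.0, 137.2]
ee_rot: [0.0, 1.0, -0.0, 0.001]
ft_force: [-1.8, 1.3, 5.1]
width: 54.6
grasp_force: 42.6
```

send_rows(increments=[[[0, 0, -0.03, 0, 50], [0, 0, -0.06, 0, 50], [0, 0, -0.06, 0, 50], [0, 0, -0.05, 0, 50], [-0.009, 0.036, 0, 0, 50], [-0.018, 0.072, 0, 0, 50], [-0.018, 0.072, 0, 0, 50], [-0.018, 0.072, 0, 0, 50], [-0.018, 0.072, 0, 0, 50], [-0.018, 0.072, 0, 0, 50], [-0.018, 0.072, 0, 0, 50], [-0.018, 0.072, 0, 0, 50], [-0.018, 0.072, 0, 0, 50], [-0.009, 0.036, 0, 0, 50], [0, 0, 0, 0, 50], [0, 0, 0, 0, 50]]])

```text
t: 6.45
position: [495.1, -340.1, 235.9]
ee_rot: [-0.001, 1.0, 0.001, -0.0]
ft_force: [0.2, 0.1, -3.0]
width: 54.3
grasp_force: 43.8
```

Run:
```python
from h import *
s=manip.sense(); print(s["t"],s["position"],s["width"])
a,ca=grab("wrist","pics/w2.png"); b,cb=grab("scene")
cr=b[150:270,150:330]
v=np.vstack([a, cv2.resize(cr,(640,200*2))])[:, :]; cv2.imwrite("pics/c2.png",cv2.resize(v,(480,600)))
```

```text
6.45 [ 495.10707905 -340.12407825  235.9259806 ] 54.32834226739364
```

View pics/c2.png

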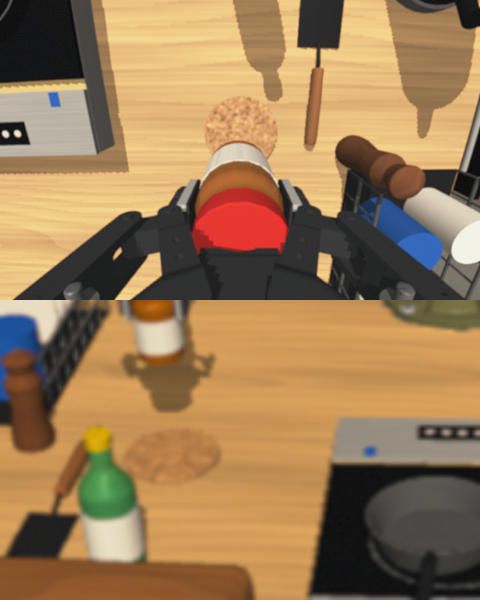

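The jar hangs upright in the grip; the trivet spans columns 205–277 in the composite with its top at row 96. Check its centre from this view.

Run:
```python
from h import *
im=cv2.imread("pics/w2.png"); s=manip.sense(); c=manip.calibration("wrist")
T=np.eye(4); T[:3,:3]=rot(s["ee_rot"]); T[:3,3]=s["position"]; cam=(c["intrinsics"],c["k1"],T@c["tool_from_camera"])
k=4/3
sx=640/480; sy=800/600
for uv in [(241,97),(205,132),(277,132)]: print(cast(cam,(uv[0]*sx,uv[1]*sy),10).round(1))
print(s["ft_force"])
```

```text
[[ 554.  -343.2   10. ]]
[[ 498.1 -284.5   10. ]]
[[ 498.4 -402.4   10. ]]
[ 0.74521503 -0.08982849 -3.860524  ]
```

send_rows(increments=[[[0, 0.004, 0.05, 0, 50], [0, 0, 0.07, 0, 50], [0, 0, 0.07, 0, 50], [0, 0, 0.05, 0, 50], [0, 0, 0.03, 0, 50], [0, 0, 0.016, 0, 50], [0, 0, 0.006, 0, 50], [0, 0, 0.004, 0, 50], [0, 0, 0, 0, 50], [0, 0, 0, 0, 50]]])

```text
t: 7.8
position: [494.7, -344.4, 88.9]
ee_rot: [0.0, 1.0, -0.001, 0.0]
ft_force: [0.1, 0.5, -3.3]
width: 54.8
grasp_force: 43.7
```

send_rows(increments=[[[0, 0, 0.003, 0, 50], [0, 0, 0, 0, 50], [0, 0, 0, 0, 70], [0, 0, 0, 0, 85], [0, 0, 0, 0, 85], [0, 0, 0, 0, 85], [0, 0, 0, 0, 85], [0, 0, -0.02, 0, 85], [0, 0, -0.06, 0, 85], [0, 0, -0.1, 0, 85], [0, 0, -0.1, 0, 85], [0, 0, -0.08, 0, 85], [0, 0, 0, 0, 85]]])

```text
t: 9.43
position: [496.3, -345.0, 272.0]
ee_rot: [0.003, 1.0, -0.0, 0.003]
ft_force: [0.9, 0.4, 0.5]
width: 84.6
grasp_force: 0.0
```

send_rows(increments=[[[0, -0.06, 0, 0, 85], [-0.004, -0.11, 0, 0, 85], [-0.004, -0.11, 0, 0, 85], [-0.004, -0.11, 0, 0, 85], [-0.004, -0.11, 0, 0, 85], [-0.004, -0.11, 0, 0, 85], [-0.004, -0.11, 0, 0, 85], [-0.004, -0.11, 0, 0, 85], [-0.004, -0.11, 0, 0, 85], [-0.004, -0.11, 0, 0, 85], [-0.004, -0.11, 0, 0, 85], [-0.004, -0.11, 0, 0, 85], [0, -0.05, 0, 0.0494, 85], [0, 0, 0, 0, 85], [0, 0, 0, 0, 85]]])

```text
t: 11.3
position: [473.3, 314.5, 266.2]
ee_rot: [0.001, 0.997, -0.078, -0.0]
ft_force: [0.2, -0.3, -0.4]
width: 84.9
grasp_force: 0.0
```

Run:
```python
from h import *
s=manip.sense(); print(s["t"],s["position"],rot(s["ee_rot"]).round(3).tolist())
a,_=grab("wrist","pics/w3.png"); np.save("s3.npy",np.r_[s["position"],s["ee_rot"]])
b,_=grab("top","pics/t3.png")
v=np.vstack([a, cv2.resize(b[170:250,360:490],(640,394))]); cv2.imwrite("pics/c3.png",cv2.resize(v,(480,596)))
```

```text
11.3 [473.2560689  314.45801728 266.19580848] [[0.988, -0.155, -0.001], [-0.155, -0.988, -0.002], [-0.0, 0.002, -1.0]]
```

View pics/c3.png

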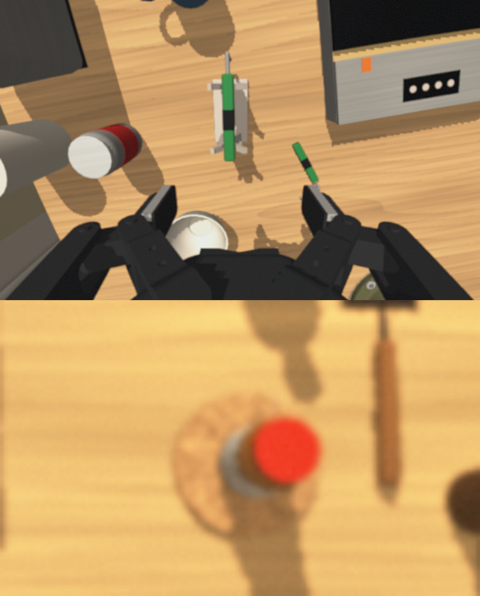

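The jar stands near the trivet's middle. The handle is at columns ~304 (rows 98–214 full-size) with its rod tip end up, nearly aligned with the tool's x.

```bash
cat > m3.py <<'E'
from h import *
im=cv2.imread("pics/w3.png"); S=np.load("s3.npy"); c=manip.calibration("wrist")
T=np.eye(4); T[:3,:3]=rot(S[3:]); T[:3,3]=S[:3]; cam=(c["intrinsics"],c["k1"],T@c["tool_from_camera"])
bs=blobs(im,(45,90,30),(80,255,255),60,(280,80,330,225))
P=[]
for a,ce,bb,m in bs:
    cs,_=cv2.findContours(m.astype(np.uint8),cv2.RETR_EXTERNAL,cv2.CHAIN_APPROX_NONE); P.append(cs[0][:,0])
    print(a,ce.round(1),bb,cast(cam,ce,95)[0].round(1))
Q=cast(cam,np.vstack(P),95)[:,:2].astype(np.float32); print("rect",cv2.minAreaRect(Q))
C=[cast(cam,b[1],95)[0] for b in bs]
d=C[0]-C[1]; print("yaw",np.degrees(np.arctan2(d[1],d[0])),"mean",(C[0]+C[1])/2, S[:3])
E
python3 m3.py
```

```text
699 [303.5 122.7] [296  98  16  50] [541.7 318.2  95. ]
564 [305.4 193. ] [298 173  15  41] [471.2 328.4  95. ]
rect ((506.89202880859375, 323.33917236328125), (14.880134582519531, 116.43380737304688), 81.37538146972656)
yaw -8.219207894950657 mean [506.44757791 323.31497463  95.        ] [473.2560689  314.45801728 266.19580848]
```

send_rows(increments=[[[0.0314, -0.0139, 0, -0.0033, 60], [0.0314, -0.0139, 0, 0, 60], [0, 0, 0.05, 0, 60], [0, 0, 0.08, 0, 60], [0, 0, 0.08, 0, 60], [0, 0, 0.07, 0, 60], [0, 0, 0.04, 0, 60], [0, 0, 0.02, 0, 60], [0, 0, 0.01, 0, 60], [0, 0, 0, 0, 60], [0, 0, 0, 0, 30]]], grip_force=50)

```text
t: 12.78
position: [506.7, 325.3, 92.8]
ee_rot: [-0.0, 0.997, -0.073, 0.001]
ft_force: [-0.3, 0.8, 0.4]
width: 43.1
grasp_force: 0.0
```

Run:
```python
from h import *
s=manip.sense(); print(s["t"],s["position"],s["width"],s["ft_force"])
a,_=grab("wrist","pics/w4.png")
cv2.imwrite("pics/c4.png",a[60:400,120:520])
```

```text
12.775 [506.72878348 325.29484002  92.76032404] 43.10546172282699 [-0.29372244  0.77328675  0.42084908]
```

View pics/c4.png

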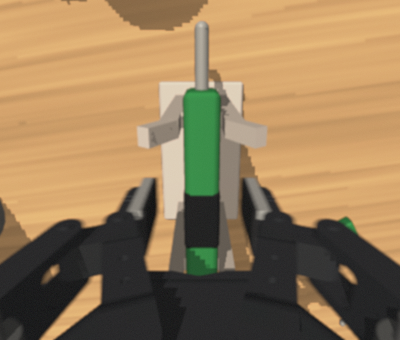

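Handle (crop column ~202) is centred between the fingers (156–244) and aligned. Close and lift.

send_rows(increments=[[[0, 0, 0, 0, 10], [0, 0, 0, 0, 10], [0, 0, 0, 0, 10], [0, 0, 0, 0, 10], [0, 0, 0, 0, 10], [0, 0, 0, 0, 10]]], grip_force=50)

```text
t: 13.58
position: [506.6, 325.1, 92.4]
ee_rot: [-0.0, 0.997, -0.073, 0.0]
ft_force: [-0.1, 0.7, 6.0]
width: 15.1
grasp_force: 49.7
```

send_rows(increments=[[[0, 0, -0.01, 0, 10], [0, 0, -0.03, 0, 10], [0, 0, -0.04, 0, 10], [0, 0, -0.05, 0, 10], [0, 0, -0.05, 0, 10], [0, 0, 0, -0.027, 10], [0, 0, 0, -0.0263, 10], [0, 0, 0, 0, 10], [-0.009, 0.07, 0, 0, 10], [-0.009, 0.07, 0, 0, 10], [-0.009, 0.07, 0, 0, 10], [-0.009, 0.07, 0, 0, 10], [-0.009, 0.0714, 0, 0, 10], [-0.009, 0.0714, 0, 0, 10], [0, 0, 0.04, 0, 10], [0, 0, 0.04, 0, 10], [0, 0, 0, 0, 10], [0, 0, 0, 0, 10]]])

```text
t: 15.82
position: [484.3, 113.3, 142.8]
ee_rot: [-0.0, 1.0, 0.011, 0.001]
ft_force: [0.5, 0.0, -0.2]
width: 14.8
grasp_force: 49.2
```

Run:
```python
from h import *
s=manip.sense(); print(s["t"],s["position"],s["width"],s["ft_force"],s["ee_rot"])
a,_=grab("wrist","pics/w5.png"); np.save("s5.npy",np.r_[s["position"],s["ee_rot"]])
cv2.imwrite("pics/c5.png",cv2.resize(a[80:260,180:460],None,fx=2.8,fy=2.8))
```

```text
15.825 [484.2842116  113.32890849 142.78012692] 14.842831224367275 [ 0.48575555  0.00286434 -0.20753151] [-5.63875110e-05  9.99941882e-01  1.07638695e-02  6.06559344e-04]
```

View pics/c5.png

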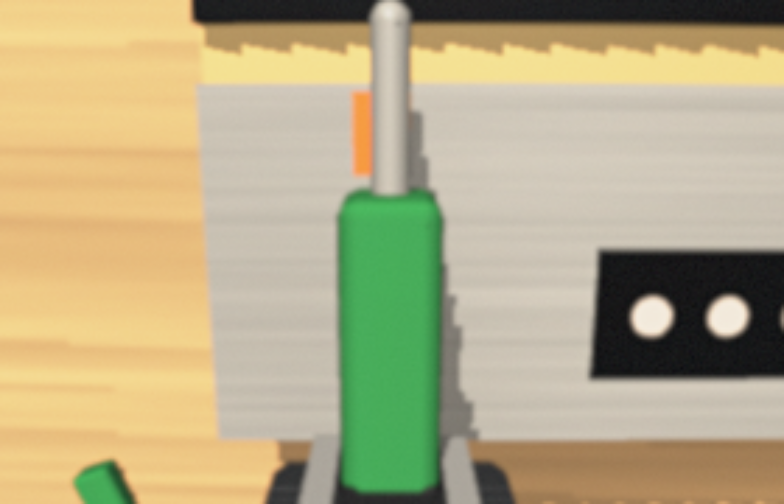

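The rod runs over the orange mark (crop 353–372, row 133), its bend at crop (390,10) above the glass edge row 22; gap spans rows 22–85 in the crop.

Run:
```python
from h import *
im=cv2.imread("pics/w5.png"); S=np.load("s5.npy"); c=manip.calibration("wrist")
T=np.eye(4); T[:3,:3]=rot(S[3:]); T[:3,3]=S[:3]; cam=(c["intrinsics"],c["k1"],T@c["tool_from_camera"])
def row_edge(u,r0,r1,sign):
    g=im[:,u].astype(float).mean(1); d=np.diff(g)[r0:r1]*sign; k=np.argmax(d); w=d[max(k-1,0):k+2].clip(0); return r0+np.dot(np.arange(max(k-1,0),max(k-1,0)+len(w)),w)/w.sum()+.5
E1=[];E2=[]
for u in list(range(260,308,3))+list(range(340,455,4)):
    v1=row_edge(u,80,95,1)
    b=cv2.cvtColor(im,cv2.COLOR_BGR2HSV)[:,u,1].astype(float); d=-np.diff(b)[100:118]; k=100+np.argmax(d)+.5
    E1.append((u,v1));E2.append((u,k))
for n,E in(("far(glass)",E1),("near(steel)",E2)):
    P=cast(cam,E,60); f=np.polyfit(P[:,1],P[:,0],1); r=P[:,0]-np.polyval(f,P[:,1]); ok=abs(r)<1.5; f=np.polyfit(P[ok,1],P[ok,0],1); print(n,f[0],"x@115",np.polyval(f,115),"x@0",f[1],r.std())
for a,ce,bb,m in blobs(im,(5,130,150),(18,255,255),10,(300,105,330,150)):
    print("orange",ce,bb,cast(cam,[(bb[0],ce[1]),(bb[0]+bb[2],ce[1]),(ce[0],bb[1]),(ce[0],bb[1]+bb[3])],60).round(1).tolist())
# rod centreline at handle height
g=im.astype(float); R=[]
for v in range(90,146,4):
    h=cv2.cvtColor(im[v:v+1],cv2.COLOR_BGR2HSV)[0]; 
    x=np.where((h[305:335,1]<45)&(h[305:335,2]>60))[0]+305; R.append((x.mean()+0.,v,len(x)))
print(R[:3],R[5:8])
zr=S[2]-7.4
print("bend top/centre",cast(cam,[(319.3,80.5),(319.3,84)],zr).round(1).tolist())
print("handle left/right", cast(cam,[(180+341/2.8,80+330/2.8),(180+440/2.8,80+330/2.8)],zr+10).round(1).tolist())
print("handle end", cast(cam,[(180+390/2.8,80+200/2.8)],zr+10).round(1).tolist())
```

```text
far(glass) -0.020969620153754403 x@115 575.5858454962413 x@0 577.997351813923 0.08835719986529582
near(steel) -0.022993221837117522 x@115 561.7485221264863 x@0 564.3927426377547 0.11628590471189947
orange [309.03278689 127.04918033] [306 113   7  29] [[550.0, 122.9, 60.0], [550.1, 118.1, 60.0], [559.3, 121.0, 60.0], [540.0, 120.7, 60.0]]
[(np.float64(319.0), 90, 13), (np.float64(319.0), 94, 13), (np.float64(318.5), 98, 12)] [(np.float64(320.2857142857143), 110, 28), (np.float64(323.8421052631579), 114, 19), (np.float64(323.8421052631579), 118, 19)]
bend top/centre [[571.1, 114.4, 135.4], [569.8, 114.4, 135.4]]
handle left/right [[524.1, 120.7, 145.4], [524.4, 106.0, 145.4]]
handle end [[543.5, 113.9, 145.4]]
```

send_rows(increments=[[[0, -0.004, 0, 0, 10], [0, 0, 0.012, 0, 10], [0, 0, 0.014, 0, 10], [0, 0, 0.01, 0, 10], [0, 0, 0.004, 0, 10], [0, 0, 0, 0, 10], [0, 0, 0, 0, 10]]])

```text
t: 16.75
position: [483.9, 114.9, 121.9]
ee_rot: [0.0, 1.0, 0.011, 0.0]
ft_force: [0.0, 0.6, -0.3]
width: 15.1
grasp_force: 49.2
```

send_rows(increments=[[[0, 0, 0.001, 0, 10], [0, 0, 0.001, 0, 10], [0, 0, 0, 0, 10]]])

```text
t: 17.12
position: [483.8, 114.9, 120.8]
ee_rot: [0.0, 1.0, 0.011, 0.0]
ft_force: [0.5, 0.0, -0.7]
width: 15.2
grasp_force: 49.2
```

send_rows(increments=[[[0, 0, 0.001, 0, 10], [0, 0, 0.001, 0, 10], [0, 0, 0, 0, 10]]])

```text
t: 17.5
position: [483.8, 114.9, 119.9]
ee_rot: [0.0, 1.0, 0.011, 0.0]
ft_force: [-0.5, -0.3, 1.3]
width: 15.6
grasp_force: 49.4
```

send_rows(increments=[[[0, 0, 0.001, 0, 10], [0, 0, 0, 0, 10], [0, 0, 0, 0, 10]]])

```text
t: 17.88
position: [483.7, 115.0, 119.5]
ee_rot: [0.0, 1.0, 0.011, -0.0]
ft_force: [-2.3, -0.3, 4.7]
width: 15.5
grasp_force: 49.8
```

Run:
```python
from h import *
s=manip.sense(); print(s["t"],s["position"],s["ft_force"],s["ft_torque"])
```

```text
17.875 [483.68810398 114.97999168 119.46989635] [-2.3002936  -0.26571956  4.69814049] [-0.08582697  0.37420991 -0.01215726]
```

send_rows(increments=[[[0, 0.004, -0.0004, 0, 10], [0, 0.0075, 0, 0, 10], [0, 0.0075, 0, 0, 10], [0, 0.0075, 0, 0, 10], [0, 0.0075, 0, 0, 10], [0, 0.0075, 0, 0, 10], [0, 0.0075, 0, 0, 10], [0, 0.0075, 0, 0, 10], [0, 0.0075, 0, 0, 10], [0, 0.0075, 0, 0, 10]]])

```text
t: 19.12
position: [484.5, 79.1, 119.5]
ee_rot: [-0.0, 1.0, 0.011, -0.0]
ft_force: [0.4, 2.5, 3.0]
width: 15.4
grasp_force: 49.6
```

send_rows(increments=[[[0, 0.0075, 0, 0, 10], [0, 0.0075, 0, 0, 10], [0, 0.0075, 0, 0, 10], [0, 0.0075, 0, 0, 10], [0, 0.0075, 0, 0, 10], [0, 0.0075, 0, 0, 10], [0, 0.0075, 0, 0, 10], [0, 0.0075, 0, 0, 10], [0, 0.0075, 0, 0, 10], [0, 0.0075, 0, 0, 10], [0, 0.0075, 0, 0, 10], [0, 0.0075, 0, 0, 10]]])

```text
t: 20.62
position: [485.5, 33.9, 119.5]
ee_rot: [0.0, 1.0, 0.011, -0.0]
ft_force: [1.1, 2.8, 2.6]
width: 15.0
grasp_force: 49.6
```

send_rows(increments=[[[0, 0.0075, 0, 0, 10], [0, 0.0075, 0, 0, 10], [0, 0.0075, 0, 0, 10], [0, 0.0075, 0, 0, 10], [0, 0.0075, 0, 0, 10], [0, 0.0075, 0, 0, 10], [0, 0.0075, 0, 0, 10], [0, 0.0075, 0, 0, 10], [0, 0.0075, 0, 0, 10], [0, 0.0075, 0, 0, 10], [0, 0.0075, 0, 0, 10], [0, 0.0075, 0, 0, 10], [0, 0.0075, 0, 0, 10], [0, 0.0075, 0, 0, 10], [0, 0.0075, 0, 0, 10], [0, 0.0075, 0, 0, 10], [0, 0.0075, 0, 0, 10], [0, 0.0075, 0, 0, 10]]])

```text
t: 22.88
position: [486.9, -33.6, 119.5]
ee_rot: [0.0, 1.0, 0.011, -0.0]
ft_force: [0.4, 2.3, 1.8]
width: 14.9
grasp_force: 49.6
```

Run:
```python
from h import *
s=manip.sense(); print(s["t"],s["position"],s["ft_force"])
im,cam=grab("wrist","pics/w6.png")
for a,ce,bb,m in blobs(im,(105,120,60),(130,255,255),20,(320,90,460,160)):
    print("blue",a,ce,bb,cast(cam,[ce,(bb[0],ce[1]),(bb[0]+bb[2],ce[1])],60).round(1).tolist())
h=cv2.cvtColor(im[94:95],cv2.COLOR_BGR2HSV)[0]; x=np.where((h[300:340,1]<45)&(h[300:340,2]>60))[0]+300; print(x, cast(cam,(x.mean()+.5,94),s["position"][2]-7.4))
```

```text
22.875 [486.94067433 -33.57520286 119.46806887] [0.43801258 2.31306787 1.82498125]
blue 686 [403.6122449  127.33381924] [392 111  24  33] [[554.6, -83.9, 60.0], [554.4, -76.9, 60.0], [554.8, -91.5, 60.0]]
[312 313 314 315 316 317 318 319 320 321 322 323 324] [[568.53757903 -32.24125325 112.06806887]]
```

send_rows(increments=[[[0, 0.0075, 0.0002, 0, 10], [0, 0.0075, 0.0002, 0, 10], [0, 0.0075, 0, 0, 10], [0, 0.0075, 0, 0, 10], [0, 0.0075, 0, 0, 10], [0, 0.0075, 0, 0, 10], [0, 0.0075, 0, 0, 10], [0, 0.0075, 0, 0, 10], [0, 0.0075, 0, 0, 10], [0, 0.0075, 0, 0, 10], [0, 0.0075, 0, 0, 10], [0, 0.0075, 0, 0, 10], [0, 0.0075, 0, 0, 10], [0, 0.007, 0, 0, 10], [0, 0, 0, 0, 10], [0, 0, 0, 0, 10]]])

```text
t: 24.92
position: [488.1, -86.7, 119.4]
ee_rot: [0.001, 1.0, 0.01, 0.0]
ft_force: [0.2, 0.5, 2.5]
width: 15.0
grasp_force: 49.7
```

send_rows(increments=[[[0, 0, -0.01, 0, 10], [0, 0, -0.03, 0, 10], [0, 0, -0.05, 0, 10], [0, 0, -0.06, 0, 10], [0.0054, -0.05, 0, 0, 10], [0.0054, -0.09, 0, 0, 10], [0.0054, -0.1, 0, 0, 10], [0.0054, -0.1, 0, 0, 10], [0.0054, -0.1, 0, 0, 10], [0.0054, -0.1, 0, 0, 10], [0.0054, -0.1, 0, 0, 10], [0.0054, -0.09, 0, 0, 10], [0.0054, -0.06, 0, 0, 10], [0.0054, -0.0326, 0, 0, 10], [0, 0, 0, 0.027, 10], [0, 0, 0, 0.0263, 10], [0, 0, 0, 0, 10], [0, 0, 0, 0, 10], [0, 0, 0, 0, 10]]])

```text
t: 27.3
position: [506.2, 326.1, 194.4]
ee_rot: [0.0, 0.997, -0.073, 0.0]
ft_force: [-0.4, 0.1, -0.4]
width: 15.0
grasp_force: 49.1
```

Run:
```python
from h import *
s=manip.sense(); M=rot(s["ee_rot"]); print(s["t"],s["position"],s["ee_rot"])
d=np.array([506.6,325.1,92.4])-s["position"]; print("tool-frame frac",(M.T@d/500).round(4), "yaw",np.degrees(np.arctan2(M[1,0],M[0,0])))
im,cam=grab("wrist","pics/w7.png"); cv2.imwrite("pics/c7.png",cv2.resize(im[60:330,160:480],None,fx=2,fy=2))
```

```text
27.3 [506.21789502 326.05539248 194.40683092] [ 1.19136869e-04  9.97365782e-01 -7.25360772e-02  3.24803763e-05]
tool-frame frac [0.001  0.0017 0.204 ] yaw -8.319327928902457
```

View pics/c7.png

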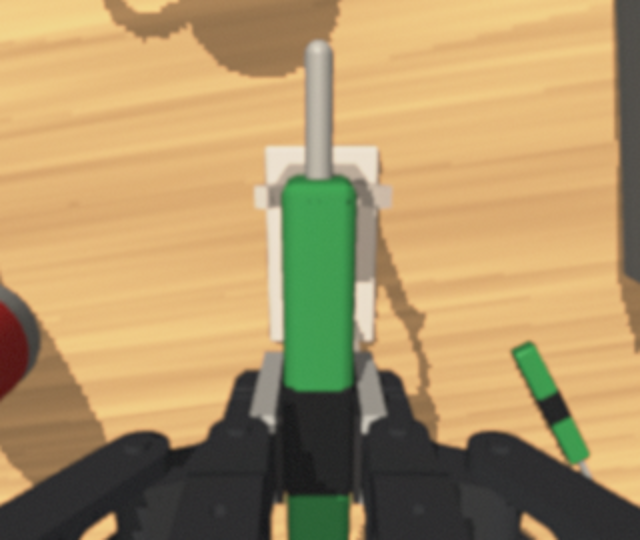

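The handle is centred above both slots, aligned with the rest; lower it.

send_rows(increments=[[[0.001, 0.0017, 0, 0, 10], [0, 0, 0.04, 0, 10], [0, 0, 0.05, 0, 10], [0, 0, 0.04, 0, 10], [0, 0, 0.03, 0, 10], [0, 0, 0.02, 0, 10], [0, 0, 0.012, 0, 10], [0, 0, 0.007, 0, 10], [0, 0, 0.004, 0, 10], [0, 0, 0, 0, 10], [0, 0, 0, 0, 10]]])

```text
t: 28.72
position: [506.7, 325.4, 93.1]
ee_rot: [-0.0, 0.997, -0.073, 0.0]
ft_force: [0.3, -0.1, -1.4]
width: 15.2
grasp_force: 49.1
```

send_rows(increments=[[[0, 0, 0.0014, 0, 10], [0, 0, 0.0006, 0, 10], [0, 0, 0, 0, 10]]])

```text
t: 29.1
position: [506.7, 325.4, 92.4]
ee_rot: [0.0, 0.997, -0.073, 0.0]
ft_force: [-1.8, -1.8, 5.3]
width: 15.3
grasp_force: 49.8
```

send_rows(increments=[[[0, 0, 0, 0, 30], [0, 0, 0, 0, 50], [0, 0, 0, 0, 60], [0, 0, 0, 0, 60], [0, 0, 0, 0, 60], [0, 0, 0, 0, 60], [0, 0, -0.02, 0, 60], [0, 0, -0.06, 0, 60], [0, 0, -0.1, 0, 60], [0, 0, -0.1, 0, 60], [-0.04, 0, -0.07, 0, 60], [-0.04, 0, 0, 0, 60], [0, 0, 0, 0, 60], [0, 0, 0, 0, 60]]])

```text
t: 30.85
position: [467.3, 330.2, 265.7]
ee_rot: [0.001, 0.997, -0.073, -0.0]
ft_force: [0.5, -0.4, -0.4]
width: 60.1
grasp_force: 0.0
```

Run:
```python
from h import *
s=manip.sense(); print(s["t"],s["position"],s["width"])
im,cam=grab("wrist","pics/w8.png"); b,_=grab("scene"); t,_=grab("top")
v=np.vstack([cv2.resize(im[40:260,160:480],(800,300)) if 0 else cv2.resize(im[60:260,200:520],(480,300)), cv2.resize(b[150:275,240:440],(480,300))]); cv2.imwrite("pics/c8.png",v)
bs=blobs(im,(45,90,30),(80,255,255),60,(250,60,350,260))
C=[cast(cam,x[1],95)[0] for x in bs]; print([x[1] for x in bs],np.round(C,1), np.mean(C[:2],0))
a=cv2.imread("pics/top0.png"); d=cv2.absdiff(a,t).max(2); n,l,st,ce=cv2.connectedComponentsWithStats((d>50).astype(np.uint8)); print([tuple(x) for x in st[1:] if x[4]>25])
```

```text
30.85 [467.27436499 330.15044193 265.67982521] 60.13869099503954
[array([317.33239832, 113.50350631]), array([317.52971138, 185.17317487])] [[542.3 319.9  95. ]
 [471.6 330.2  95. ]] [506.93748644 325.03697456  95.        ]
[(np.int32(80), np.int32(147), np.int32(31), np.int32(14), np.int32(197)), (np.int32(54), np.int32(167), np.int32(230), np.int32(233), np.int32(16241)), (np.int32(85), np.int32(166), np.int32(19), np.int32(7), np.int32(95)), (np.int32(310), np.int32(167), np.int32(26), np.int32(52), np.int32(839)), (np.int32(419), np.int32(202), np.int32(28), np.int32(31), np.int32(579)), (np.int32(138), np.int32(218), np.int32(12), np.int32(8), np.int32(49)), (np.int32(424), np.int32(233), np.int32(19), np.int32(23), np.int32(271)), (np.int32(325), np.int32(238), np.int32(14), np.int32(6), np.int32(63)), (np.int32(541), np.int32(284), np.int32(99), np.int32(37), np.int32(2195)), (np.int32(556), np.int32(332), np.int32(23), np.int32(7), np.int32(119)), (np.int32(514), np.int32(336), np.int32(126), np.int32(64), np.int32(1651)), (np.int32(526), np.int32(343), np.int32(54), np.int32(10), np.int32(322)), (np.int32(304), np.int32(382), np.int32(13), np.int32(7), np.int32(69)), (np.int32(279), np.int32(390), np.int32(17), np.int32(10), np.int32(118))]
```

View pics/c8.png

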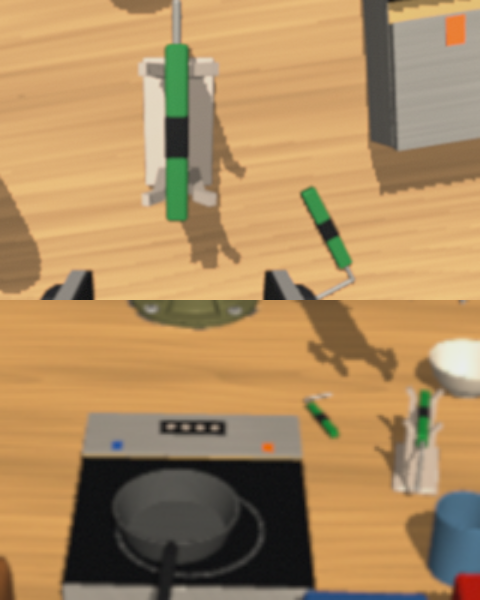

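The cleaner lies in both slots as before (green centroids 71 mm apart, same as at first), the hob is clear, and nothing else has moved.

```bash
python3 -c "
from plant import manip
print(manip.sign_off())"
```

```text
the job is handed in; nothing more can be done
None
```

The job is handed in after about 31 s of the 72 s allowed: the jar is upright on the trivet, the gap was stroked from orange to blue at about 3 cm/s with light contact (a few newtons), and the cleaner is back in both slots. The final images showed nothing else moved; the judge's result was not returned.

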